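Read a canister label and dock the reader

ROBOT

A 6-joint arm with a two-finger parallel gripper is mounted at the origin on a cart in front of the work surface, level with it; the furniture and walls round the work are solid. World frame = base frame: x ahead of the robot, y to its left, z up, the work surface at z = 0. Lengths are in m, angles in rad, forces in N, time in s.
With the tool pointing down it reaches from about 0.325 to 0.875 m from the base axis. Payload 4.4 kg.
Tool frame: the origin (TCP) lies at the very end of the fingers, on their centre line; the grasp point (between the pads) lies 19 mm behind it; z points along the fingers, y is the line along which they close (so a half turn about z gives the same grasp; the last joint's range is limited). The gripper opens to 85 mm and grips with 20 to 120 N. Pads are 22 mm wide; open, the fingers measure 114 mm over their backs; the gripper's body (76 mm by 85 mm) begins 54 mm behind the grasp point. The pads swing forward as they close: fully open they stand 13 mm farther back than shut.
Start: joints at [0.965, 0.207, 1.542, -0, 1.393, -0.15], TCP at [0.253, 0.516, 0.231] pointing down, gripper open.
Joint ranges: [-2.73, 2.73], [-0.86, 2.22], [0.23, 2.46], [-1.11, 4.25], [0.08, 2.63], [-2.82, 2.82]. Speed limits (rad/s): [2.79, 2.79, 3.14, 3.14, 3.14, 3.14].

INTERFACE

Orientations are given as a rotation vector (axis times angle).
In Python, from station import manip gives the robot as it stands.
- The arm moves only by the shell command python3 shift.py [OPENING] [FORCE], which reads ROWS from standard input. ROWS is a JSON object with one list for each field, all of the same length, 1 to 20, a row being the entries at one place: sx, sy, sz (the shift in m), turn (a turn about the tool's z in rad); each row shifts and turns the commanded pose from where the row before left it, along the tool's axes as they then stand; what a row does not reach is not made up. A row lasts 1/8 s, in which the tool goes at most 0.0625 m and 0.188 rad, less where a joint would pass 70% of its speed; a pose out of reach is approached as far as the arm can. OPENING is the finger opening in m, set as the command begins (- or left out keeps the last). The fingers move at their own pace and stop on an object; FORCE is the grip in N (left out, the last holds). Time passes only in rows, so rows that do not move let the fingers close. It prints the time, the measured TCP pose, the force, the opening and the grip force at its end. Input that does not fit is refused with a message, and nothing moves.
- manip.observe(): the state, without advancing time (a new reading comes with each control period).
- manip.snapshot(name): name is "scene" or "top" or "wrist"; returns a dict with "frame" (420x560x3 uint8, blue, green, red), "intrinsics" (3x3 intrinsics, pixels), "world_from_camera" (4x4, takes a point from camera to world coordinates). Camera axes: x right, y down, z forward; pixel columns grow to the right and rows downward; lengths in m; the calibration is good to about 2 mm. A picture is of the moment at which its call begins. There is no depth.
- manip.close_job(): hands the job in; it is judged then, once.
The state is a dict: "t": time; "joint_positions": joint angles; "joint_velocities": joint speeds; "tau": joint torques, N m; "tcp_pos": TCP position; "orientation": TCP orientation; "force": force on the tool from outside, world axes, zero at the start; "wrist_torque": the same for the moment, N m; "width": finger opening in m; "grip_force": force on a finger pad.
Only numpy, scipy, OpenCV 4.12 (cv2) and the standard library are available. Lean on these libraries where they do the work, as an engineer would, in place of code of your own. Each camera call takes 0.05 s, during which the arm holds its last target. There are 200 camera calls.

TASK

Stocktaking: pick up the hand-held label reader, press its sprung nose gently and squarely, centred, on the barcode of the green label (not the orange one) on the canister lid in the tilted rack, mouth in line with the barcode patch, until the nose is at least half pushed in, and hold it steady there for a good second so that it reads. Then hang the reader on its sloping charging cradle, nose uphill, both holes of its foot plate fully home over the two brass pins, and let go. Leave the canisters in their places and the cups undisturbed.

Things in the scene. Friction and masses are not known exactly. Their poses are not given: they have to be found in the camera images.
- reader: hand-held label reader, grey bar 153 mm long (x -65 to +88), about 0.26 kg, lying on its flat underside. Origin on the underside; x points out of the nose, z up from the underside. Body 44 mm wide (y), 38 mm high from x = -65 to +33 mm, head behind the hood 48 mm wide. Grip across y at x = 0 (dark rubber sides, x = -23 to +23 mm), 26 mm above the underside; centre of mass near there
- reader_foot (a point): on the reader's underside, midway between the two 11 mm through holes of its steel foot plate (at reader x = -48 mm). The holes are at y = +-33 mm from here; the plate is 6 mm thick, flush with the underside, 28 mm long, sticking out to y = +-44 mm. Axes as the reader's
- reader_hood (a joint): how far the black sprung nose hood is pushed in, m: 0 free, 0.006 end stop. Spring: about 2.2 N to start, 5 N at 3 mm, 7.6 N at 6 mm. It reads from half way (3 mm)
- reader_mouth (a point): centre of the front rim of the black sprung hood (rim 46 x 34 mm, wide side along y); moves with the hood. Free, it is at x = 88, y = 0, z = 23 mm of the reader. Axes as the reader's: x points out of the nose
- green_label (a point): centre of the green label on the flat lid of the green canister: a 60 mm green disc with a white 42 x 28 mm barcode patch, long side along y. z points straight out of the lid (25 deg above the horizontal), y lies level along the patch, x points down the lid. About 119 mm above the worktop
- orange_label (a point): centre of the orange label on the flat lid of the orange canister: a 60 mm orange disc with a white 42 x 28 mm barcode patch, long side along y. z points straight out of the lid (25 deg above the horizontal), y lies level along the patch, x points down the lid. About 119 mm above the worktop. Not to be read
- green_canister: matt black coffee canister, 68 mm diameter, 138 mm long, about 0.42 kg, loose, lying tilted in a trough of the rack, base against the back stop, lid with a round green label up front (25 deg upward). Origin: centre of its base; z runs along its axis out through the lid; y across the rack
- orange_canister: matt black coffee canister, 68 mm diameter, 138 mm long, about 0.42 kg, loose, lying tilted in a trough of the rack, base against the back stop, lid with a round orange label up front (25 deg upward). Origin: centre of its base; z runs along its axis out through the lid; y across the rack. The two canisters lie side by side, 90 mm apart, either one on the left
- rack: wooden rack, 125 x 180 mm foot, fixed; two troughs side by side (y = +-45 mm) on a board that slopes 25 deg down to the back. Origin under the centre of the foot; +x to its back (away from the robot)
- cradle_seat (a point): point on the sloping black face (135 x 100 mm, on a grey foot, fixed) of the charging cradle where the reader's origin lies when home, the reader's axes matching these: z straight out of the face (35 deg from vertical, leaning to the robot's side), x up the slope, y level. 72 mm above the worktop
- cradle_pins (a point): on the same face, midway between the feet of the two brass pins (seat x = -48 mm); the pins stand square on the face at y = +-33 mm from here, 8 mm diameter, 15 mm high, the last 6 mm tapered. Axes as the seat's
- white_cup: small ceramic cup with an ear, 65 x 83 x 53 mm, white; a bystander, origin under its base
- blue_cup: small ceramic cup with an ear, 65 x 83 x 53 mm, blue; a bystander, origin under its base

How it is judged:
By the outcome, as a careful person would: the job done as asked, in the order asked, and still so for the second after the job is handed in, with the robot touching nothing.
It also fails if it takes over 58 s, if anything falls off the work surface, if the arm or the gripper's body presses on something with over 40 N, if the wrist force passes 120 N, or if a joint passes its speed limit or range.

## Working session

There is one attempt and no reset: what is moved stays moved. The work goes in short steps, Python scripts to look and compute and a shell command to move; the robot and the scene stay as the last step left them, time stands still between calls to the robot, and variables do not carry over. Pictures are saved under pics/ and viewed, at most 10 in all, crops included, and the job is handed in when it is done.

```bash
ls; mkdir -p pics; python3 - <<'E'
from station import manip
import cv2,json
import numpy as np
for n in ("scene","top"):
    s=manip.snapshot(n); cv2.imwrite(f"pics/{n}0.png",s["frame"])
    np.savez(f"{n}0.npz",K=s["intrinsics"],T=s["world_from_camera"],f=s["frame"])
    print(n,np.round(s["world_from_camera"],3).tolist(),np.asarray(s["intrinsics"]).round(1).tolist())
print(manip.observe())
E
```

```text
pics
shift.py
station.py
scene [[0.686, -0.418, 0.596, -0.013], [-0.728, -0.419, 0.543, -0.581], [0.023, -0.806, -0.591, 0.638], [0.0, 0.0, 0.0, 1.0]] [[396.9, 0.0, 274.8], [0.0, 396.9, 210.2], [0.0, 0.0, 1.0]]
top [[-0.015, -0.997, 0.08, 0.431], [-0.999, 0.017, 0.028, -0.078], [-0.029, -0.079, -0.996, 1.075], [0.0, 0.0, 0.0, 1.0]] [[424.2, 0.0, 276.5], [0.0, 424.2, 214.1], [0.0, 0.0, 1.0]]
{'t': 0.1, 'joint_positions': array([ 9.64517467e-01,  2.07370494e-01,  1.54285358e+00,  3.04427885e-06,
        1.39352996e+00, -1.50495675e-01]), 'joint_velocities': array([-0.00064779, -0.00239399, -0.0038753 , -0.00200026,  0.00066071,
        0.00083049]), 'tau': array([-6.86326712e-04, -3.84096229e+01, -2.92548931e+01, -3.46221195e-04,
        4.92883672e-03, -4.12312863e-05]), 'tcp_pos': array([0.25269185, 0.51570657, 0.23020147]), 'orientation': array([-0.70958105, -3.0595842 ,  0.00315237]), 'force': array([0.01305983, 0.02852028, 0.51012116]), 'wrist_torque': array([-0.06088863,  0.02627077, -0.02763177]), 'grip_force': 0.0, 'width': 0.08552654176460821}
```
Only 4 DOF moves: dx dy dz in tool axes and turn about tool's z. So the tool always stays pointing down?? Rotations only about tool z. Hmm. "along the tool's axes as they then stand". Tool initially points down: so tool stays pointing down forever. Then how to tilt the reader to press the label 25° above horizontal... The lid normal is 25° above horizontal; the reader must point 25° downward. And cradle 35° slope. Hmm. The grip: pad friction... reader could be pivoted about the grip axis (y axis) in the fingers! Grip across y; pivot about pad axis: pitch of the reader about tool y. So push the reader against something to pitch it within the fingers? E.g. pressing... With weak grip (20N), gravity wouldn't swing it since COM near the grip. So pitch by pushing the nose on the something. Hmm. Or does a row's turn have 4 numbers... joint "out of reach pose is approached as far as the arm can" — hack: out-of-reach targets could change orientation? "Tool pointing down" initial orientation: rotvec (-0.7096,-3.0596,0.003) magnitude 3.1408 ~ pi. So pure down. But what a row... "what a row does not reach is not made up". Out-of-reach poses maybe approached by tilting. Hmm; unlikely.

View pics/scene0.png

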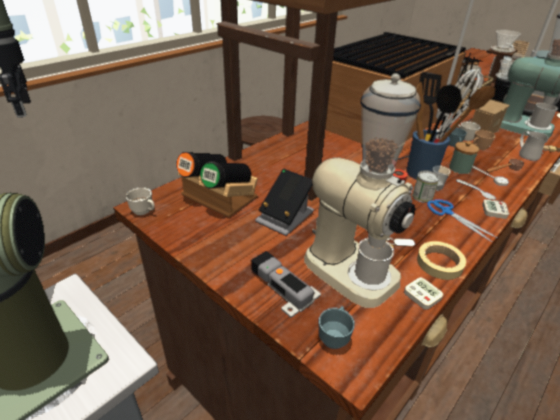

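View pics/top0.png

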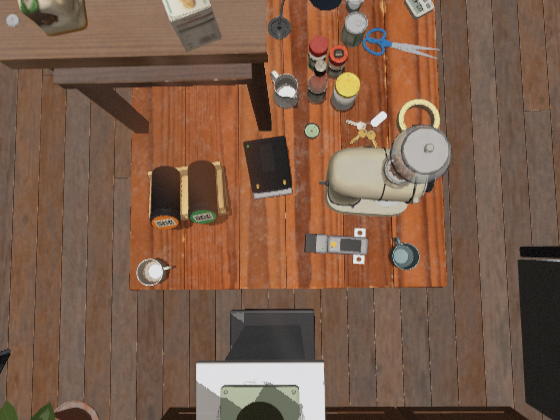

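```bash
ls -la
```

```text
total 1404
drwxr-xr-x  3 agent agent   4096 Nov 27 05:49 .
drwxr-xr-x 23 root  root    4096 Nov 27 05:49 ..
drwxr-xr-x  2 agent agent   4096 Nov 27 05:49 pics
-rw-r--r--  1 agent agent 706524 Nov 27 05:49 scene0.npz
-rw-r--r--  1 agent agent     61 Jan  1  1970 shift.py
-rw-r--r--  1 agent agent     44 Jan  1  1970 station.py
-rw-r--r--  1 agent agent 706524 Nov 27 05:49 top0.npz
```
Top camera: image right = -y world, image down = -x world. Reader nose at left (+y)? nose: black hood at left px 305-315, foot plate at px 360 right. So nose points +y roughly. Foot plate white with holes.

The scene view shows the reader lying at about (285,280), nose to the far left. The cradle is at (287,200) and the rack at (215,190), with the orange lid at (187,163) and the green lid at (210,176). In the top view the reader spans (305..368,245), nose left, and its foot holes are near (360,232) and (360,259). The green lid is at (203,215), the cradle pins are near (258,186) and (287,181), and the cups are at (150,271) and (404,256).

```bash
python3 - <<'E'
import cv2,numpy as np
f=np.load("top0.npz")["f"]
a=cv2.resize(f[150:275,295:385],None,fx=4.4,fy=4.4,interpolation=cv2.INTER_CUBIC)   # 396x550
b=cv2.resize(f[130:255,190:280+15],None,fx=4.4,fy=4.4,interpolation=cv2.INTER_CUBIC)[:, :]
# reader crop rows225-270 cols 300-373 x5.4 ; cradle rows 132-205, cols 240-295 x5.4
a=cv2.resize(f[225:270,300:372],None,fx=5,fy=5,interpolation=cv2.INTER_CUBIC) #360x225
c=cv2.resize(f[155:235,148:220],None,fx=5,fy=5,interpolation=cv2.INTER_CUBIC) #360x400
b=cv2.resize(f[130:205,238:298],None,fx=5,fy=5,interpolation=cv2.INTER_CUBIC) #300x375
o=np.zeros((600,800,3),np.uint8); o[:225,:360]=a; o[:375,400:700]=b
o[235:600,:360]=c[:365]
cv2.imwrite("pics/crop1.png",o)
E
```

View pics/crop1.png

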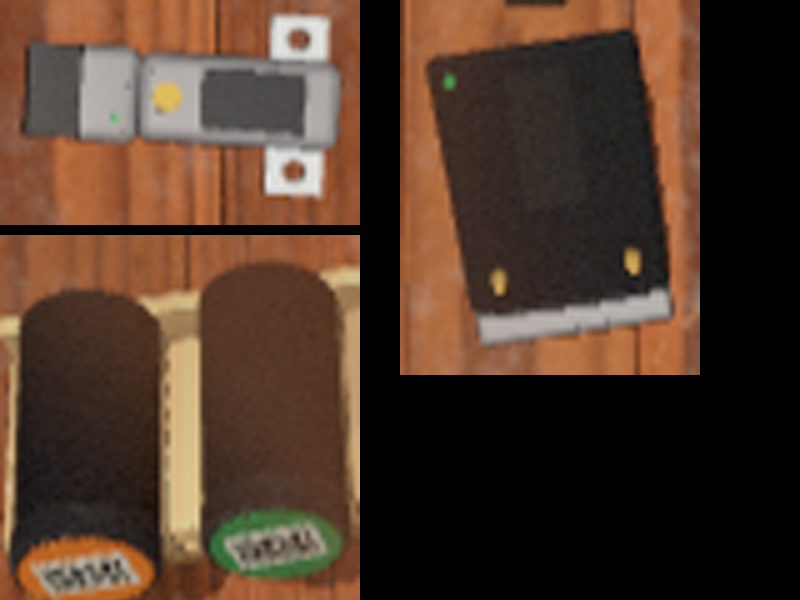

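```bash
cat > h.py <<'E'
import numpy as np
def ray(c,px,z):
    d=np.load(c) if isinstance(c,str) else c
    T=d["T"];r=T[:3,:3]@np.linalg.inv(d["K"])@np.r_[px,1.];o=T[:3,3]
    return o+r*(z-o[2])/r[2]
def proj(c,P):
    d=np.load(c) if isinstance(c,str) else c
    T=d["T"];q=d["K"]@(T[:3,:3].T@(np.asarray(P)-T[:3,3]));return q[:2]/q[2]
E
python3 - <<'E'
from h import *
t="top0.npz"
r=lambda n,p,z:print(n,ray(t,p,z).round(4))
h1=ray(t,(360,232.8),.006);h2=ray(t,(358.6,259.2),.006);n=ray(t,(305,242.8),.040)
print(h1,h2,"dist",np.linalg.norm(h1-h2),"hood",n)
m=(h1+h2)/2; ax=n-m;ax[2]=0;print("len",np.linalg.norm(ax),"yaw",np.degrees(np.arctan2(ax[1],ax[0])),"yaw holes",np.degrees(np.arctan2(*(h1-h2)[1::-1]))+0)
print("origin",m+ax/np.linalg.norm(ax)*.048)
p1=ray(t,(257.8,186.4),.0506);p2=ray(t,(284.6,182.4),.0506);d=p1-p2
yaw=np.arctan2(-d[0],d[1]);print("pins",p1,p2,np.linalg.norm(d),"yaw",np.degrees(yaw))
u=np.array([np.cos(yaw),np.sin(yaw),0]);c=(p1+p2)/2; c35,s35=np.cos(np.radians(35)),np.sin(np.radians(35))
# pin axis dir = -s35 u + c35 z
base=c-.0075*(-s35*u+c35*np.array([0,0,1]));seat=base+.048*(c35*u+s35*np.array([0,0,1]));print("pinbase",base,"seat",seat)
for k,p in dict(g=(203.4,217.2),o=(147.5+85/5+0.5,(575-235)/5+155)).items(): r(k,p,.119)
# patch long side of green: left end, right end in crop
a=ray(t,(148+230/5,155+(555-235)/5),.119);b=ray(t,(148+326/5,155+(538-235)/5),.119);print("patch",a,b,np.linalg.norm(a-b),np.degrees(np.arctan2(*(a-b)[[1,0]])))
for n,P in dict(seat=seat,g=ray(t,(203.4,217.2),.119),h1=h1,h2=h2).items(): print(n,proj("scene0.npz",P))
E
```

```text
[ 0.46586417 -0.2567203   0.006     ] [ 0.40014156 -0.25127199  0.006     ] dist 0.06594805794628374 hood [ 0.44253147 -0.11738093  0.04      ]
len 0.13694711396342724 yaw 86.01021089226039 yaw holes -4.738900095311603
origin [ 0.43634264 -0.20611248  0.006     ]
pins [ 0.58134485 -0.00477562  0.0506    ] [ 0.58994224 -0.07027631  0.0506    ] 0.06606250867437406 yaw 7.477691202446566
pinbase [ 0.58990878 -0.03696613  0.04445636] seat [ 0.62889369 -0.03184911  0.07198803]
g [0.5031 0.1148 0.119 ]
o [0.4913 0.2027 0.119 ]
patch [0.49932808 0.13632092 0.119     ] [0.50634235 0.09246954 0.119     ] 0.044408821501730665 99.08779365263977
seat [285.56065445 193.84206374]
g [209.07264376 174.7767372 ]
h1 [311.82061624 292.69741666]
h2 [289.16040665 308.94426037]
```

```bash
python3 - <<'E'
import cv2,numpy as np
f=np.load("scene0.npz")["f"]
o=np.zeros((600,800,3),np.uint8)
a=cv2.resize(f[165:235,250:325],None,fx=5,fy=5,interpolation=cv2.INTER_CUBIC);o[:350,:375]=a
b=cv2.resize(f[145:195,170:255],None,fx=5,fy=5,interpolation=cv2.INTER_CUBIC);o[350:600,:425]=b
c=cv2.resize(f[245:320,248:323],None,fx=5,fy=5,interpolation=cv2.INTER_CUBIC);o[:375,425:800]=c
cv2.imwrite("pics/crop2.png",o)
E
```

```text
(no output)
```

View pics/crop2.png

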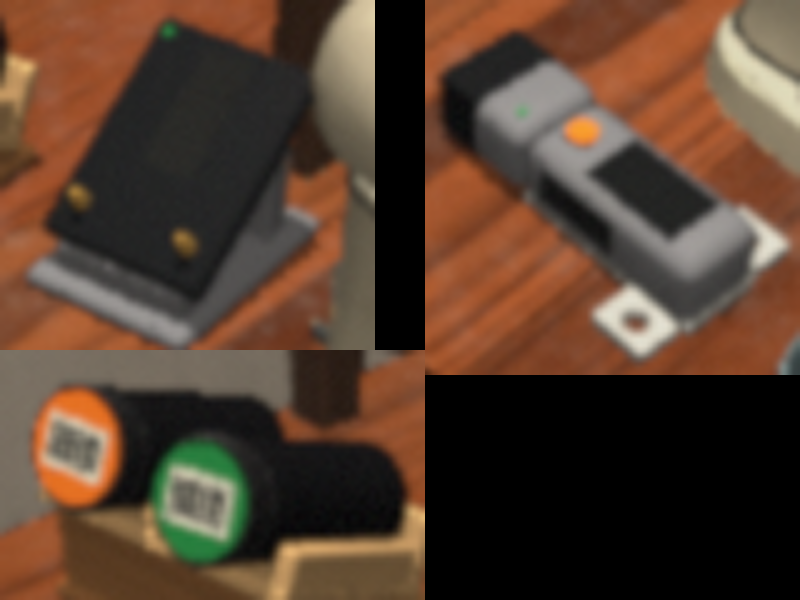

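The scene crop confirms the top-view points to within about 1 px. The green patch centre is at (210,175.4), the pin middles at (265.8,204.4) and (287.2,213.4), and the near foot hole at (290.4,309). I'll triangulate both views and work out the first move.

```bash
cat >> h.py <<'E'
def tri(obs):
    A=np.zeros((3,3));b=np.zeros(3)
    for c,px in obs:
        d=np.load(c) if isinstance(c,str) else c
        T=d["T"];r=T[:3,:3]@np.linalg.inv(d["K"])@np.r_[px,1.];r/=np.linalg.norm(r)
        M=np.eye(3)-np.outer(r,r);A+=M;b+=M@T[:3,3]
    return np.linalg.solve(A,b)
from scipy.spatial.transform import Rotation as R
def go(target,yaw=None):
    """tool-axis displacement to TCP target, after turning to tool-x yaw (deg)"""
    from station import manip
    s=manip.observe();M=R.from_rotvec(s["orientation"]).as_matrix()
    y0=np.degrees(np.arctan2(M[1,0],M[0,0])); t=0
    if yaw is not None: t=-np.radians((yaw-y0+180)%360-180)
    M=M@R.from_rotvec([0,0,t]).as_matrix()
    print("t",round(s["t"],2),"yaw",y0.round(2),"tilt",np.degrees(np.arccos(-M[2,2])).round(2),"turn",round(t,3),"then",(M.T@(np.array(target)-s["tcp_pos"])).round(4),"tcp",s["tcp_pos"].round(4),"j",s["joint_positions"].round(2),"F",s["force"].round(1),"w",round(s["width"],4),"grip",round(s["grip_force"],1))
E
python3 - <<'E'
from h import *
t,s="top0.npz","scene0.npz"
for n,a,b in (("pinL",(257.8,186.4),(265.8,204.4)),("pinR",(284.6,182.4),(287.2,213.4)),("green",(203.4,217.2),(210,175.4)),("orange",(165,223),(170+78/5,145+(447-350)/5)),("hole2",(358.6,259.2),(290.4,309)),("btn",(300+167/5,225+97/5),(248+(583-425)/5,245+131/5))):
    P=tri([(t,a),(s,b)]);print(n,P.round(4),(proj(t,P)-a).round(1),(proj(s,P)-b).round(1))
# cradle face top corners & bottom via plane
yaw=np.radians(7.5);u=np.array([np.cos(yaw),np.sin(yaw),0]);n=-np.sin(np.radians(35))*u+np.cos(np.radians(35))*np.array([0,0,1]);x=np.cos(np.radians(35))*u+np.sin(np.radians(35))*np.array([0,0,1])
S=np.array([.629,-.032,.072])
for p in ((428,65),(636,32),(476,315),(668,290)):
    q=(238+(p[0]-400)/5,130+p[1]/5);a=ray(t,q,0);o=np.load(t)["T"][:3,3];d=a-o;k=(S-o)@n/(d@n);Q=o+k*d-S
    print("face corner x",(Q@x).round(4),"y",(Q@np.cross(n,x)).round(4))
go([.4365,-.206,.12],85.5)
E
```

```text
pinL [ 0.5824 -0.0054  0.0488] [ 0.3 -0.3] [-0.4  0. ]
pinR [ 0.5909 -0.0711  0.0502] [ 0.3 -0.4] [-0.5  0. ]
green [0.5041 0.1145 0.1169] [ 0.3 -0.4] [-0.5 -0. ]
orange [0.493  0.2019 0.1174] [ 0.6 -0.7] [-0.8 -0. ]
hole2 [ 0.401  -0.2522  0.0057] [ 0.4 -0.4] [-0.6  0. ]
btn [ 0.4384 -0.1869  0.0397] [ 0.3 -0.3] [-0.5  0. ]
face corner x 0.0644 y 0.0485
face corner x 0.0651 y -0.0492
face corner x -0.0679 y 0.0478
face corner x -0.0699 y -0.0482
t 0.1 yaw 153.89 tilt 0.12 turn 1.194 then [-0.7049  0.24    0.1113] tcp [0.2527 0.5157 0.2302] j [ 0.96  0.21  1.54  0.    1.39 -0.15] F [0.  0.  0.5] w 0.0855 grip 0.0
```

```bash
echo '{"sx": [0,0,0,0,0,0,0,-0.0542,-0.0542,-0.0542,-0.0542,-0.0542,-0.0542,-0.0542,-0.0542,-0.0542,-0.0542,-0.0542,-0.0542,-0.0542],"sy": [0,0,0,0,0,0,0,0.0185,0.0185,0.0185,0.0185,0.0185,0.0185,0.0185,0.0185,0.0185,0.0185,0.0185,0.0185,0.0185],"sz": [0,0,0,0,0,0,0,0.0086,0.0086,0.0086,0.0086,0.0086,0.0086,0.0086,0.0086,0.0086,0.0086,0.0086,0.0086,0.0086],"turn": [0.1706,0.1706,0.1706,0.1706,0.1706,0.1706,0.1706,0,0,0,0,0,0,0,0,0,0,0,0,0]}' | python3 shift.py 0.085 20; python3 - <<'E'
from h import *
go([.437,-.2065,.005],85.5)
E
```

```text
t: 2.6
tcp_pos: [0.437, -0.207, 0.1189]
orientation: [-2.308, -2.131, -0.0]
force: [0.6, 0.2, 0.4]
width: 0.0847
grip_force: 0.0
t 2.6 yaw 85.42 tilt 0.03 turn -0.001 then [ 0.0004 -0.      0.1139] tcp [ 0.437  -0.207   0.1189] j [-0.62  0.14  1.87  0.    1.13 -0.54] F [0.6 0.2 0.4] w 0.0847 grip 0.0
```

```bash
echo '{"sx": [0,0,0,0,0],"sy": [0,0,0,0,0],"sz": [0.035,0.035,0.03,0.01,0.004],"turn": [0,0,0,0,0]}' | python3 shift.py ; echo '{"sx": [0,0,0,0,0,0],"sy": [0,0,0,0,0,0],"sz": [0,0,0,0,0,0],"turn": [0,0,0,0,0,0]}' | python3 shift.py 0.03 40; echo '{"sx": [0,0,0],"sy": [0,0,0],"sz": [-0.02,-0.04,-0.05],"turn": [0,0,0]}' | python3 shift.py; python3 - <<'E'
from h import *
from station import manip
import cv2
go([.437,-.2065,.1])
s=manip.snapshot("scene");cv2.imwrite("pics/s1.png",s["frame"][150:350,200:400].repeat(3,0).repeat(3,1))
E
```

```text
t: 3.22
tcp_pos: [0.437, -0.205, 0.0052]
orientation: [-2.307, -2.131, 0.0]
force: [-0.1, -0.8, 0.3]
width: 0.0848
grip_force: 0.0
t: 3.98
tcp_pos: [0.4382, -0.2058, 0.0067]
orientation: [2.306, 2.13, 0.001]
force: [-0.3, 0.9, 6.0]
width: 0.0437
grip_force: 43.2
t: 4.35
tcp_pos: [0.4351, -0.2038, 0.1146]
orientation: [-2.304, -2.128, 0.002]
force: [0.5, -1.0, -3.4]
width: 0.0432
grip_force: 42.1
t 4.35 yaw 85.45 tilt 0.31 turn 0 then [-0.0026  0.0021  0.0146] tcp [ 0.4351 -0.2038  0.1146] j [-0.62  0.14  1.88 -0.    1.13 -0.54] F [ 0.5 -1.  -3.4] w 0.0432 grip 42.1
```

View pics/s1.png

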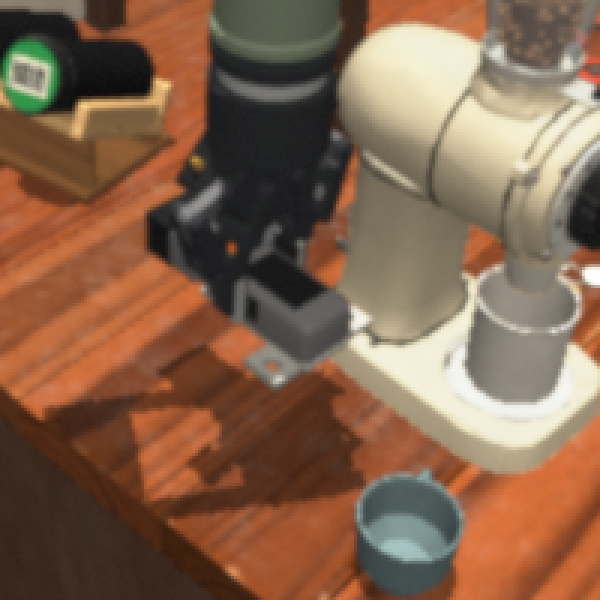

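```bash
echo '{"sx": [0.04,0.05,0.05,0,0,0,0,0,0,0,0,0,0],"sy": [0,0,0,0,0,0,0,0,0,0,0,0,0],"sz": [-0.02,-0.02,-0.01,0,0,0,0,0,0,0,0,0,0],"turn": [0,0,0,-0.178,-0.178,-0.178,-0.178,-0.178,-0.178,-0.178,-0.178,-0.178,-0.178]}' | python3 shift.py ; python3 - <<'E'
from h import *
go([.5933,-.0375,.11],187.3)
E
```

```text
t: 6.02
tcp_pos: [0.4472, -0.0652, 0.1643]
orientation: [0.213, -3.132, -0.001]
force: [-0.5, -0.1, -2.5]
width: 0.0435
grip_force: 42.0
t 6.03 yaw -172.21 tilt 0.13 turn 0.008 then [-0.1486  0.0089  0.0541] tcp [ 0.4472 -0.0652  0.1643] j [-0.34  0.01  1.9  -0.    1.23 -2.04] F [-0.5 -0.1 -2.5] w 0.0435 grip 42.0
```

```bash
echo '{"sx": [-0.05,-0.05,-0.0486,0],"sy": [0.003,0.003,0.003,0],"sz": [0,0.01,0.044,0],"turn": [0.008,0,0,0]}' | python3 shift.py - 20; echo '{"sx": [0,0,0,0,0],"sy": [0,0,0,0,0],"sz": [0.01,0.006,0.006,0.006,0],"turn": [0,0,0,0,0]}' | python3 shift.py; python3 - <<'E'
from h import *
go([.5933,-.0375,.0695],187.3)
E
```

```text
t: 6.52
tcp_pos: [0.589, -0.0369, 0.1044]
orientation: [0.193, -3.12, -0.007]
force: [-2.0, -0.1, -3.4]
width: 0.0433
grip_force: 42.0
t: 7.15
tcp_pos: [0.5901, -0.0391, 0.0875]
orientation: [0.191, -3.133, 0.001]
force: [-8.2, -1.2, 3.6]
width: 0.0436
grip_force: 43.8
t 7.15 yaw -173.01 tilt 0.15 turn -0.005 then [-0.0034  0.0011  0.018 ] tcp [ 0.5901 -0.0391  0.0875] j [-0.21  0.39  1.62 -0.    1.13 -1.9 ] F [-8.2 -1.2  3.6] w 0.0436 grip 43.8
```

```bash
echo '{"sx": [0,0],"sy": [0,0],"sz": [0,0],"turn": [0,0]}' | python3 shift.py 0.03 20; python3 - <<'E'
from h import *
from station import manip
import cv2
go([.5933,-.0375,.0695],187.3)
s=manip.snapshot("scene");np.savez("s2.npz",K=s["intrinsics"],T=s["world_from_camera"],f=s["frame"])
cv2.imwrite("pics/s2.png",cv2.resize(s["frame"][120:240,200:360],None,fx=5,fy=5,interpolation=cv2.INTER_CUBIC))
E
```

```text
t: 7.4
tcp_pos: [0.5901, -0.039, 0.0875]
orientation: [0.191, -3.133, 0.001]
force: [-8.0, -0.4, 3.9]
width: 0.0435
grip_force: 43.8
t 7.4 yaw -173.01 tilt 0.15 turn -0.005 then [-0.0034  0.0011  0.018 ] tcp [ 0.5901 -0.039   0.0875] j [-0.21  0.39  1.62 -0.    1.13 -1.9 ] F [-8.  -0.4  3.9] w 0.0435 grip 43.8
```

View pics/s2.png

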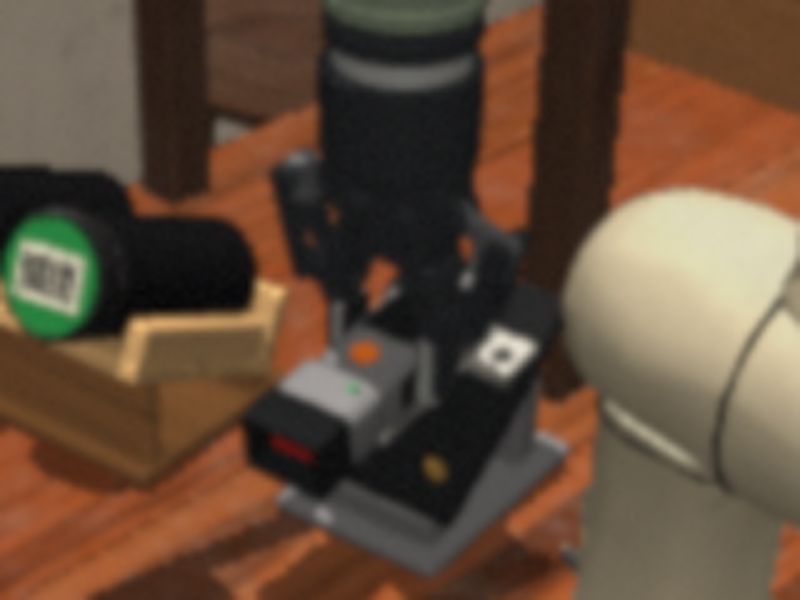

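The picture shows the reader nose-down slightly, with its foot plate (hole at about (300,191) full-frame) on the upper cradle face. So it is pivoting in the pads, and I'll carry on down.

```bash
echo '{"sx": [0,0,0,0,0],"sy": [0,0,0,0,0],"sz": [0.005,0.005,0.005,0.004,0],"turn": [0,0,0,0,0]}' | python3 shift.py; python3 - <<'E'
from h import *
go([.5933,-.0375,.0674],187.3)
E
```

```text
t: 8.07
tcp_pos: [0.5894, -0.0391, 0.0681]
orientation: [0.191, -3.132, 0.001]
force: [-9.2, -0.6, 2.4]
width: 0.0433
grip_force: 47.8
t 8.07 yaw -173.01 tilt 0.24 turn -0.005 then [-0.004   0.0011  0.0006] tcp [ 0.5894 -0.0391  0.0681] j [-0.21  0.42  1.63 -0.    1.1  -1.9 ] F [-9.2 -0.6  2.4] w 0.0433 grip 47.8
```

```bash
echo '{"sx": [0.005,0.01,0.04,0.045,0.045,0.045],"sy": [0,0,0.02,0.02,0.02,0.02],"sz": [-0.03,-0.05,-0.02,-0.01,-0.01,-0.01],"turn": [0,0,0,0,0,0]}' | python3 shift.py; echo '{"sx": [0,0,0,0,0,0,0,0,0,0,0,0,0,0,0,0,0],"sy": [0,0,0,0,0,0,0,0,0,0,0,0,0,0,0,0,0],"sz": [0,0,0,0,0,0,0,0,0,0,0,0,0,0,0,0,0],"turn": [0.1845,0.1845,0.1845,0.1845,0.1845,0.1845,0.1845,0.1845,0.1845,0.1845,0.1845,0.1845,0.1845,0.1845,0.1845,0.1845,0.1845]}' | python3 shift.py 0.03 60; python3 - <<'E'
from h import *
from station import manip
import cv2
go([.390,.100,.154],7.3)
s=manip.snapshot("scene");np.savez("s3.npz",K=s["intrinsics"],T=s["world_from_camera"],f=s["frame"])
p=manip.observe()["tcp_pos"];print(proj("s3.npz",p+[0,0,.021]))
cv2.imwrite("pics/s3.png",cv2.resize(s["frame"][110:260,120:320],None,fx=4,fy=4,interpolation=cv2.INTER_CUBIC))
E
```

```text
t: 8.82
tcp_pos: [0.3924, 0.0179, 0.1979]
orientation: [-0.19, 3.132, -0.001]
force: [-0.6, 0.2, -1.8]
width: 0.0434
grip_force: 47.0
t: 10.95
tcp_pos: [0.3938, 0.0175, 0.1977]
orientation: [3.135, 0.189, 0.005]
force: [0.9, -0.3, -2.1]
width: 0.0433
grip_force: 64.5
t 10.95 yaw 6.9 tilt 0.2 turn -0.007 then [ 0.0066 -0.0824  0.0436] tcp [0.3938 0.0175 0.1977] j [-0.18 -0.17  1.99 -0.    1.31  1.27] F [ 0.9 -0.3 -2.1] w 0.0433 grip 64.5
[193.93262815 170.07957561]
```

View pics/s3.png

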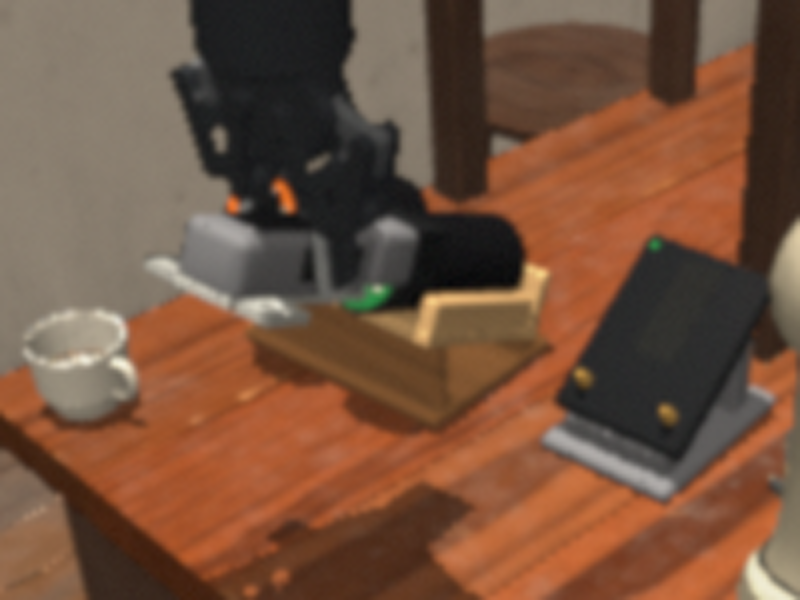

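```bash
python3 - <<'E'
from h import *
p=np.array([0.3938,0.0175,0.1977+.021])
pts={"nearRear":(-62,-44,0),"nearFront":(-34,-44,3),"farRear":(-62,44,3),"bodyTopRearL":(-65,22,38),"bodyTopRearR":(-65,-22,38),"headTopR_back":(35,-24,40),"headTopR_front":(66,-24,40)}
for th in (15,20,25,30):
    M=R.from_euler("zy",[6.9,th],degrees=True).as_matrix()
    print(th,{n:((proj("s3.npz",p+M@(np.array(q)-[0,0,26])/1e3)-[120,110])*4).round(0).tolist() for n,q in pts.items()})
E
```

```text
15 {'nearRear': [261.0, 344.0], 'nearFront': [304.0, 326.0], 'farRear': [139.0, 273.0], 'bodyTopRearL': [169.0, 224.0], 'bodyTopRearR': [232.0, 255.0], 'headTopR_back': [380.0, 220.0], 'headTopR_front': [420.0, 211.0]}
20 {'nearRear': [258.0, 335.0], 'nearFront': [301.0, 322.0], 'farRear': [136.0, 262.0], 'bodyTopRearL': [172.0, 212.0], 'bodyTopRearR': [235.0, 245.0], 'headTopR_back': [381.0, 226.0], 'headTopR_front': [419.0, 222.0]}
25 {'nearRear': [257.0, 326.0], 'nearFront': [299.0, 318.0], 'farRear': [135.0, 251.0], 'bodyTopRearL': [177.0, 201.0], 'bodyTopRearR': [239.0, 234.0], 'headTopR_back': [381.0, 232.0], 'headTopR_front': [418.0, 232.0]}
30 {'nearRear': [256.0, 316.0], 'nearFront': [298.0, 313.0], 'farRear': [135.0, 240.0], 'bodyTopRearL': [182.0, 189.0], 'bodyTopRearR': [244.0, 223.0], 'headTopR_back': [381.0, 238.0], 'headTopR_front': [417.0, 242.0]}
```

```bash
python3 - <<'E'
from h import *
import cv2
f=np.load("s3.npz")["f"]
cv2.imwrite("pics/s3z.png",cv2.convertScaleAbs(cv2.resize(f[150:205,150:230],None,fx=10,fy=10,interpolation=cv2.INTER_LANCZOS4),alpha=1.4))
E
```

```text
(no output)
```

View pics/s3z.png

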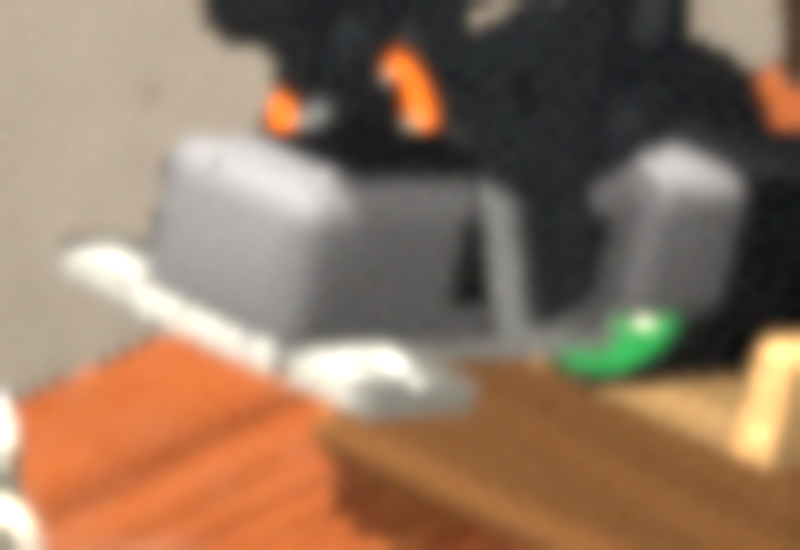

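```bash
python3 - <<'E'
from h import *
from scipy.optimize import least_squares
c=np.load("s3.npz");c={k:c[k] for k in("K","T")}
p=np.array([0.3938,0.0175,0.1977+.021])
P=np.array([(-62,-44,0),(-34,-44,0),(-62,44,3),(-22+0,-22,0)][:3]+[(61,-24,36)])/1e3
O=np.array([(185,191),(197.5,190),(156,176.2),(224.5,168)])
def f(v,full=True):
    M=R.from_euler("zy",[7+v[2],v[0]],degrees=True).as_matrix()
    r=np.array([proj(c,p+M@(q-[0,0,.026]+[v[1]/1e3,0,0]))+[v[3],v[4]] for q in P])-O
    return np.r_[r.ravel(),(v[3]-1)/.7,v[4]/.7,v[2]/1,v[1]/3]
s=least_squares(f,[20,0,0,0,0]);print("pitch,dx,dyaw,bias",s.x.round(2),s.fun.round(2))
J=np.linalg.inv(s.jac.T@s.jac);print(np.sqrt(np.diag(J)).round(2))
E
```

```text
pitch,dx,dyaw,bias [21.71  1.52 -0.2   1.14 -0.33] [ 1.07  1.64 -1.05  1.17 -0.28 -1.93 -0.03 -0.21  0.2  -0.47 -0.2   0.51]
[1.25 1.88 0.82 0.6  0.43]
```

```bash
echo '{"sx": [0.001,0.001,0.0,0,0],"sy": [-0.028,-0.03,-0.024,0,0],"sz": [0.01,0.02,0.021,0,0],"turn": [-0.007,0,0,0,0]}' | python3 shift.py; python3 - <<'E'
from h import *
go([.396,.1008,.1467],7.3)
go([.4231,.1042,.134],7.3)
E
```

```text
t: 11.62
tcp_pos: [0.3858, 0.0988, 0.1467]
orientation: [3.134, 0.212, 0.004]
force: [0.7, -0.5, -2.4]
width: 0.0436
grip_force: 64.3
t 11.62 yaw 7.75 tilt 0.16 turn 0.008 then [ 0.0104 -0.0006 -0.    ] tcp [0.3858 0.0988 0.1467] j [ 0.03 -0.09  2.04 -0.    1.19  1.47] F [ 0.7 -0.5 -2.4] w 0.0436 grip 64.3
t 11.62 yaw 7.75 tilt 0.16 turn 0.008 then [ 0.0377 -0.0006  0.0128] tcp [0.3858 0.0988 0.1467] j [ 0.03 -0.09  2.04 -0.    1.19  1.47] F [ 0.7 -0.5 -2.4] w 0.0436 grip 64.3
```

```bash
echo '{"sx": [0.0104,0.0073,0.0073,0.0055,0,0],"sy": [-0.0006,0,0,0,0,0],"sz": [0,0.0034,0.0034,0.0025,0,0],"turn": [0.008,0,0,0,0,0]}' | python3 shift.py; python3 - <<'E'
from h import *
from station import manip
import cv2
go([.4231,.1042,.134],7.3)
for n in("top","scene"):
    s=manip.snapshot(n);np.savez(n+"4.npz",K=s["intrinsics"],T=s["world_from_camera"],f=s["frame"])
a=np.load("top4.npz")["f"][185:265,170:250];b=np.load("scene4.npz")["f"][145:205,175:245]
o=np.zeros((480,800,3),np.uint8);o[:400,:400]=cv2.resize(a,None,fx=5,fy=5,interpolation=cv2.INTER_CUBIC);o[:342,400:799]=cv2.resize(b,(399,342),interpolation=cv2.INTER_CUBIC)
cv2.imwrite("pics/pre.png",cv2.convertScaleAbs(o,alpha=1.4))
E
```

```text
t: 12.38
tcp_pos: [0.415, 0.1038, 0.1361]
orientation: [3.135, 0.198, -0.001]
force: [-0.2, 0.4, -3.1]
width: 0.0429
grip_force: 64.3
t 12.38 yaw 7.23 tilt 0.04 turn -0.001 then [0.0081 0.0006 0.0021] tcp [0.415  0.1038 0.1361] j [ 0.04 -0.    1.98 -0.    1.16  1.49] F [-0.2  0.4 -3.1] w 0.0429 grip 64.3
```

View pics/pre.png

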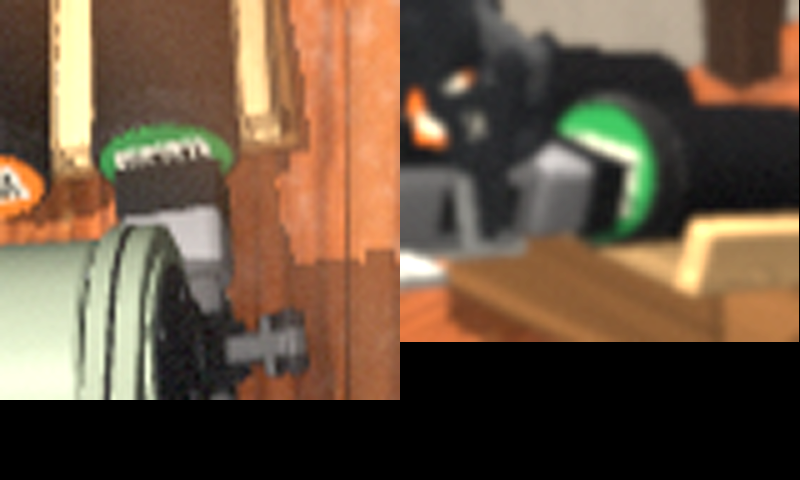

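```bash
echo '{"sx": [0.003,0.003,0.002,0,0],"sy": [0,0,0,0,0],"sz": [0.001,0.0008,0.0003,0,0],"turn": [0,0,0,0,0]}' | python3 shift.py; echo '{"sx": [0.0009,0.0009,0,0],"sy": [0,0,0,0],"sz": [0.0004,0.0004,0,0],"turn": [0,0,0,0]}' | python3 shift.py; python3 -c "
from h import *
go([.4231,.1042,.134],7.3)"
```

```text
t: 13.1
tcp_pos: [0.4229, 0.1047, 0.1341]
orientation: [3.135, 0.198, -0.001]
force: [-2.9, -1.3, -1.4]
width: 0.0434
grip_force: 64.5
t: 13.6
tcp_pos: [0.4247, 0.105, 0.1333]
orientation: [3.135, 0.198, -0.001]
force: [-4.5, -0.7, -1.2]
width: 0.0437
grip_force: 64.6
t 13.6 yaw 7.23 tilt 0.04 turn -0.001 then [-0.0017  0.0006 -0.0007] tcp [0.4247 0.105  0.1333] j [ 0.04  0.02  1.96 -0.    1.15  1.49] F [-4.5 -0.7 -1.2] w 0.0437 grip 64.6
```

```bash
echo '{"sx": [0.0009,0.0008,0,0],"sy": [0,0,0,0],"sz": [0.0004,0.0004,0,0],"turn": [0,0,0,0]}' | python3 shift.py; echo '{"sx": [0,0,0,0,0,0,0,0,0,0,0,0],"sy": [0,0,0,0,0,0,0,0,0,0,0,0],"sz": [0,0,0,0,0,0,0,0,0,0,0,0],"turn": [0,0,0,0,0,0,0,0,0,0,0,0]}' | python3 shift.py; python3 -c "
from h import *
go([.4231,.1042,.134],7.3)"
```

```text
t: 14.1
tcp_pos: [0.4264, 0.1052, 0.1325]
orientation: [3.135, 0.198, -0.001]
force: [-5.5, -1.1, 1.1]
width: 0.0434
grip_force: 64.7
t: 15.6
tcp_pos: [0.4263, 0.1052, 0.1325]
orientation: [3.135, 0.198, -0.002]
force: [-4.7, -1.1, 1.7]
width: 0.0433
grip_force: 64.7
t 15.6 yaw 7.23 tilt 0.06 turn -0.001 then [-0.0033  0.0006 -0.0015] tcp [0.4263 0.1052 0.1325] j [ 0.04  0.03  1.96 -0.    1.15  1.49] F [-4.7 -1.1  1.7] w 0.0433 grip 64.7
```

Pressed steadily for about 1.5 s at roughly 6 N, hood about 4.5 mm in. Next I'll retreat and level the reader by pressing it flat on the worktop, which also lets me regrip it lightly.

```bash
echo '{"sx": [-0.01,-0.02,-0.01,0.005,0.007,0.0126,0,0,0],"sy": [0,0,0,0.045,0.06,0.058,0,0,0],"sz": [-0.0047,-0.01,-0.04,0,0,0.02,0.05,0.04,0],"turn": [0,0,0,0,0,0,0,0,0]}' | python3 shift.py; python3 -c "
from h import *
go([.43,-.06,.033],7.3)"
```

```text
t: 16.73
tcp_pos: [0.4291, -0.0576, 0.0747]
orientation: [-3.133, -0.197, 0.009]
force: [0.5, -0.2, -3.1]
width: 0.0428
grip_force: 64.1
t 16.73 yaw 7.18 tilt 0.37 turn -0.002 then [0.0008 0.0026 0.0417] tcp [ 0.4291 -0.0576  0.0747] j [-0.33  0.11  2.01  0.    1.02  1.11] F [ 0.5 -0.2 -3.1] w 0.0428 grip 64.1
```

```bash
echo '{"sx": [0,0,0,0,0,0,0,0],"sy": [0,0,0,0,0,0,0,0],"sz": [0.03,0.01,0.005,0.006,0.006,0.006,0.004,0],"turn": [0,0,0,0,0,0,0,0]}' | python3 shift.py; python3 -c "
from h import *
go([.43,-.06,.006],7.3)"
```

```text
t: 17.73
tcp_pos: [0.4327, -0.0588, 0.012]
orientation: [3.134, 0.199, 0.002]
force: [-5.9, -1.0, 6.2]
width: 0.0434
grip_force: 64.6
t 17.73 yaw 7.26 tilt 0.1 turn -0.001 then [-0.0029  0.0008  0.006 ] tcp [ 0.4327 -0.0588  0.012 ] j [-0.33  0.24  2.04 -0.    0.86  1.11] F [-5.9 -1.   6.2] w 0.0434 grip 64.6
```

```bash
echo '{"sx": [0,0,0],"sy": [0,0,0],"sz": [0.003,0.002,0],"turn": [0,0,0]}' | python3 shift.py; echo '{"sx": [0,0,0,0],"sy": [0,0,0,0],"sz": [0,0,0,0],"turn": [0,0,0,0]}' | python3 shift.py 0.06; echo '{"sx": [0,0,0,0,0],"sy": [0,0,0,0,0],"sz": [0,0,0,0,0],"turn": [0,0,0,0,0]}' | python3 shift.py 0.03 20;  python3 -c "
from h import *
go([.43,-.06,.006],7.3)"
```

```text
t: 18.1
tcp_pos: [0.4329, -0.059, 0.008]
orientation: [3.134, 0.199, 0.002]
force: [-8.1, 0.8, 14.9]
width: 0.0433
grip_force: 65.9
t: 18.6
tcp_pos: [0.432, -0.0583, 0.0053]
orientation: [3.135, 0.198, 0.0]
force: [-0.4, -0.4, -0.4]
width: 0.06
grip_force: 0.0
t: 19.23
tcp_pos: [0.432, -0.0584, 0.0053]
orientation: [3.135, 0.198, 0.0]
force: [1.0, -1.6, 0.1]
width: 0.0437
grip_force: 21.4
t 19.23 yaw 7.23 tilt 0.02 turn -0.001 then [-0.0022  0.0013 -0.0007] tcp [ 0.432  -0.0584  0.0053] j [-0.33  0.26  2.04 -0.    0.85  1.11] F [ 1.  -1.6  0.1] w 0.0437 grip 21.4
```

```bash
python3 - <<'E'
from h import *
from station import manip
import cv2
ear=np.array([(-62,-44,6),(-34,-44,6),(-34,-22,6),(-62,-22,6)])/1e3
for n in("scene","top"):
    s=manip.snapshot(n);c=dict(K=s["intrinsics"],T=s["world_from_camera"]);f=s["frame"].astype(int)
    M=R.from_euler("z",7.23,degrees=True).as_matrix();o=np.array([.432,-.0584,0])
    w=(f.min(2)>110)&(f.max(2)-f.min(2)<45)
    for sg in(1,-1):
        e=ear*[1,sg,1];P=np.array([proj(c,o+M@q) for q in e]);ctr=P.mean(0)
        k,lab,st,ce=cv2.connectedComponentsWithStats(w.astype(np.uint8))
        print(n,sg,"pred",P.round(1).tolist(),"ctr",ctr.round(1))
        for i in range(1,k):
            if np.linalg.norm(ce[i]-ctr)<15 and st[i,4]>15: print("   blob",st[i].tolist(),ce[i].round(1))
    if n=="scene":
        J=(proj(c,o+M@np.array([-.047,-.033,.006]))-proj(c,o+M@np.array([-.048,-.033,.006])));print("px per mm x",J.round(2))
    np.savez(n+"5.npz",f=s["frame"],**c)
E
```

```text
scene 1 pred [[233.1, 279.2], [241.4, 271.8], [233.9, 267.5], [225.5, 274.7]] ctr [233.5 273.3]
   blob [222, 269, 19, 10, 69] [231.3 273.6]
scene -1 pred [[203.7, 262.0], [212.2, 255.3], [219.3, 259.3], [210.8, 266.1]] ctr [211.5 260.7]
   blob [207, 253, 23, 15, 162] [218. 260.]
px per mm x [ 0.3  -0.26]
top 1 pred [[302.0, 269.7], [300.4, 258.5], [291.7, 259.8], [293.3, 270.9]] ctr [296.8 264.7]
top -1 pred [[267.2, 274.6], [265.6, 263.4], [274.3, 262.2], [275.9, 273.4]] ctr [270.7 268.4]
   blob [267, 267, 16, 8, 59] [272.8 271.4]
```

```bash
echo '{"sx": [0,0,0,0.05,0.055,0.055,0.0493,0,0],"sy": [0,0,0,0,0,0,0,0,0],"sz": [-0.03,-0.05,-0.055,0,0,0,0,0.015,0],"turn": [0,0,0,0,0,0,0,0,0]}' | python3 shift.py; python3 -c "
from h import *
go([.6396,-.0316,.0898],7.3)"
```

```text
t: 20.45
tcp_pos: [0.6358, -0.0313, 0.1212]
orientation: [-3.133, -0.198, 0.013]
force: [-1.0, 0.4, -2.8]
width: 0.0437
grip_force: 22.1
t 20.45 yaw 7.24 tilt 0.5 turn -0.001 then [0.004  0.0009 0.0314] tcp [ 0.6358 -0.0313  0.1212] j [-0.19  0.44  1.47 -0.    1.24  1.26] F [-1.   0.4 -2.8] w 0.0437 grip 22.1
```

```bash
echo '{"sx": [0,0,0,0,0],"sy": [0,0,0,0,0],"sz": [0.006,0.006,0.006,0.006,0],"turn": [0,0,0,0,0]}' | python3 shift.py; echo '{"sx": [0,0,0,0],"sy": [0,0,0,0],"sz": [0.003,0.003,0,0],"turn": [0,0,0,0]}' | python3 shift.py; python3 -c "
from h import *
go([.6396,-.0316,.0898],7.3)"
```

```text
t: 21.08
tcp_pos: [0.6378, -0.0323, 0.1029]
orientation: [3.135, 0.198, -0.006]
force: [-8.3, 0.3, 7.0]
width: 0.0437
grip_force: 24.4
t: 21.58
tcp_pos: [0.6372, -0.0324, 0.0974]
orientation: [3.135, 0.198, -0.008]
force: [-12.2, -0.6, 10.6]
width: 0.0436
grip_force: 26.3
t 21.57 yaw 7.24 tilt 0.29 turn -0.001 then [ 0.0026 -0.0005  0.0076] tcp [ 0.6372 -0.0324  0.0974] j [-0.19  0.47  1.49 -0.    1.19  1.26] F [-12.2  -0.6  10.6] w 0.0436 grip 26.3
```

```bash
echo '{"sx": [0.001,0.001,0,0],"sy": [0,0,0,0],"sz": [0.003,0.003,0,0],"turn": [0,0,0,0]}' | python3 shift.py; echo '{"sx": [0,0,0,0],"sy": [0,0,0,0],"sz": [0.002,0.002,0,0],"turn": [0,0,0,0]}' | python3 shift.py; python3 -c "
from h import *
go([.6396,-.0316,.0898],7.3)"
```

```text
t: 22.08
tcp_pos: [0.6376, -0.0323, 0.0906]
orientation: [3.135, 0.198, -0.014]
force: [-14.2, -0.9, 10.8]
width: 0.0437
grip_force: 28.4
t: 22.58
tcp_pos: [0.638, -0.0323, 0.0866]
orientation: [3.135, 0.198, -0.012]
force: [-12.8, -0.9, 10.8]
width: 0.0437
grip_force: 28.9
t 22.57 yaw 7.24 tilt 0.44 turn -0.001 then [ 0.0017 -0.0005 -0.0032] tcp [ 0.638  -0.0323  0.0866] j [-0.18  0.49  1.49 -0.    1.18  1.26] F [-12.8  -0.9  10.8] w 0.0437 grip 28.9
```

```bash
echo '{"sx": [-0.003,-0.002,0],"sy": [0,0,0],"sz": [0.002,0.002,-0.002],"turn": [0,0,0]}' | python3 shift.py; echo '{"sx": [0,0,0,0,0],"sy": [0,0,0,0,0],"sz": [0,0,0,0,0],"turn": [0,0,0,0,0]}' | python3 shift.py 0.06; python3 - <<'E'
from h import *
from station import manip
import cv2
go([.6396,-.0316,.0898],7.3)
for n in("scene",):
    s=manip.snapshot(n);np.savez(n+"6.npz",K=s["intrinsics"],T=s["world_from_camera"],f=s["frame"])
cv2.imwrite("pics/last.png",cv2.convertScaleAbs(cv2.resize(s["frame"][130:240,230:350],None,fx=5.4,fy=5.4,interpolation=cv2.INTER_CUBIC),alpha=1.3))
E
```

```text
t: 22.95
tcp_pos: [0.6372, -0.0325, 0.0845]
orientation: [3.135, 0.198, 0.004]
force: [-0.4, 0.4, -3.0]
width: 0.0439
grip_force: 27.6
t: 23.58
tcp_pos: [0.6365, -0.0324, 0.0832]
orientation: [-3.135, -0.198, 0.0]
force: [0.2, 0.1, -0.7]
width: 0.0598
grip_force: 0.0
t 23.57 yaw 7.22 tilt 0.01 turn -0.001 then [ 0.0031 -0.0004 -0.0066] tcp [ 0.6365 -0.0324  0.0832] j [-0.19  0.48  1.5  -0.    1.16  1.26] F [ 0.2  0.1 -0.7] w 0.0598 grip 0.0
```

View pics/last.png

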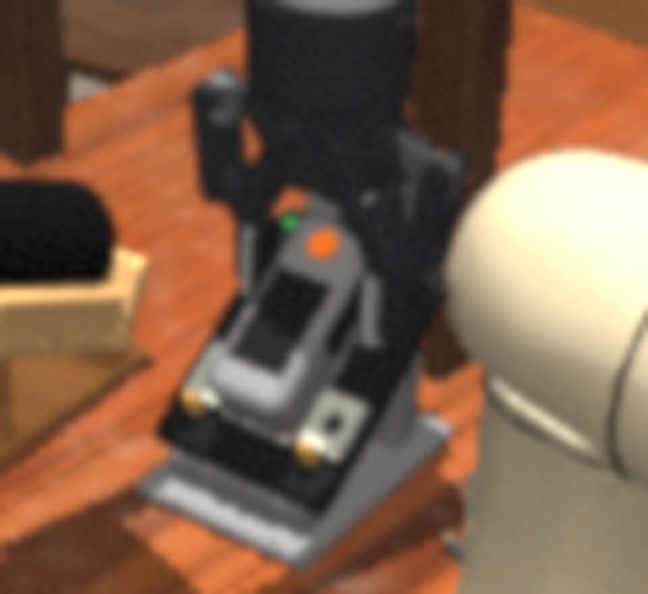

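The picture shows the reader lying flush on the cradle face, nose uphill, with both foot ears resting against the upper sides of the brass pins at about (190,402) and (308,448) in the crop. That leaves it exactly aligned and 18 mm above home. I'll regrip, lift along the face normal, go down the slope by 18 mm, and seat it.

```bash
echo '{"sx": [-0.006,0],"sy": [0,0],"sz": [0,0],"turn": [0,0]}' | python3 shift.py; echo '{"sx": [0,0,0,0,0,0],"sy": [0,0,0,0,0,0],"sz": [0,0,0,0,0,0],"turn": [0,0,0,0,0,0]}' | python3 shift.py 0.03 60;  python3 -c "
from h import *
go([.630,-.0328,.083],7.3)"; echo '{"sx": [-0.0057,-0.0057,0,0],"sy": [0,0,0,0],"sz": [-0.0082,-0.0082,0,0],"turn": [0,0,0,0]}' | python3 shift.py;  python3 -c "
from h import *
go([.630,-.0328,.083],7.3)"
```

```text
t: 23.88
tcp_pos: [0.6299, -0.0331, 0.0831]
orientation: [-3.135, -0.198, 0.001]
force: [-1.0, -0.2, 0.4]
width: 0.06
grip_force: 0.0
t: 24.62
tcp_pos: [0.6308, -0.0332, 0.0838]
orientation: [3.135, 0.198, 0.001]
force: [-1.5, -0.4, 5.6]
width: 0.0436
grip_force: 62.5
t 24.62 yaw 7.23 tilt 0.03 turn -0.001 then [-0.0008 -0.0005  0.0008] tcp [ 0.6308 -0.0332  0.0838] j [-0.19  0.47  1.52 -0.    1.15  1.26] F [-1.5 -0.4  5.6] w 0.0436 grip 62.5
t: 25.12
tcp_pos: [0.6186, -0.0345, 0.0992]
orientation: [-3.135, -0.198, 0.002]
force: [-0.3, 0.2, -3.0]
width: 0.0436
grip_force: 61.6
t 25.12 yaw 7.22 tilt 0.07 turn -0.001 then [ 0.0116 -0.0002  0.0162] tcp [ 0.6186 -0.0345  0.0992] j [-0.2   0.43  1.54 -0.    1.17  1.25] F [-0.3  0.2 -3. ] w 0.0436 grip 61.6
```

```bash
echo '{"sx": [-0.0069,-0.0068,0,0],"sy": [0,0,0,0],"sz": [0.0048,0.0048,0,0],"turn": [0,0,0,0]}' | python3 shift.py; python3 -c "
from h import *
u=np.array([.992,.127,0]);z=np.array([0,0,1]);x=.819*u+.574*z;n=-.574*u+.819*z
from station import manip
d=manip.observe()['tcp_pos']-[.6308,-.0332,.0838];print('x',d@x,'n',d@n,'y',d@np.cross(n,x))"; echo '{"sx": [0.0023,0.0023,0],"sy": [0,0,0],"sz": [0.0033,0.0033,0],"turn": [0,0,0]}' | python3 shift.py;echo '{"sx": [0.0023,0.0011,0,0],"sy": [0,0,0,0],"sz": [0.0033,0.0016,0,0],"turn": [0,0,0,0]}' | python3 shift.py; python3 -c "
from h import *
u=np.array([.992,.127,0]);z=np.array([0,0,1]);x=.819*u+.574*z;n=-.574*u+.819*z
from station import manip
d=manip.observe()['tcp_pos']-[.6308,-.0332,.0838];print('x',d@x,'n',d@n,'y',d@np.cross(n,x))"
```

```text
t: 25.62
tcp_pos: [0.6057, -0.0363, 0.09]
orientation: [-3.135, -0.198, -0.0]
force: [-0.5, 0.0, -2.9]
width: 0.0432
grip_force: 61.6
x -0.017137297842649855 n 0.019641744629783114 y 0.0001089041231408564
t: 26.0
tcp_pos: [0.6102, -0.0355, 0.083]
orientation: [-3.135, -0.198, 0.001]
force: [-1.5, -0.7, -3.3]
width: 0.0431
grip_force: 61.7
t: 26.5
tcp_pos: [0.6131, -0.0344, 0.078]
orientation: [-3.134, -0.198, 0.002]
force: [-0.6, 4.3, -4.2]
width: 0.0433
grip_force: 61.7
x -0.01785948249301319 n 0.005447113990435152 y 0.0010346118712961925
```

```bash
echo '{"sx": [0,0.0012,0.0012,0.0009,0,0],"sy": [-0.0015,0,0,0,0,0],"sz": [0,0.0017,0.0017,0.0013,0,0],"turn": [0,0,0,0,0,0]}' | python3 shift.py; python3 -c "
from h import *
u=np.array([.992,.127,0]);z=np.array([0,0,1]);x=.819*u+.574*z;n=-.574*u+.819*z
from station import manip
d=manip.observe()['tcp_pos']-[.6308,-.0332,.0838];print('x',d@x,'n',d@n,'y',d@np.cross(n,x))"
```

```text
t: 27.25
tcp_pos: [0.6166, -0.0335, 0.0739]
orientation: [3.135, 0.198, -0.0]
force: [-3.6, 1.3, -1.2]
width: 0.0432
grip_force: 62.1
x -0.017214179920798742 n 6.152774094837429e-06 y 0.0015239371333843278
```

```bash
echo '{"sx": [0.0006,0,0],"sy": [0,0,0],"sz": [0.0008,0,0],"turn": [0,0,0]}' | python3 shift.py; echo '{"sx": [0,0,0,0,0],"sy": [0,0,0,0,0],"sz": [0,0,0,0,0],"turn": [0,0,0,0,0]}' | python3 shift.py 0.07; echo '{"sx": [0,0,0,-0.05,-0.06,-0.06,0,0],"sy": [0,0,0,0,0,0,0,0],"sz": [-0.02,-0.05,-0.05,-0.05,0,0,0,0],"turn": [0,0,0,0,0,0,0,0]}' | python3 shift.py; python3 - <<'E'
from h import *
from station import manip
import cv2
go([.63,-.03,.2])
u=np.array([.992,.127,0]);z=np.array([0,0,1]);x=.819*u+.574*z;n=-.574*u+.819*z;y=np.cross(n,x)
S=np.array([.630,-.0328,.072])
for nme in("scene","top"):
    s=manip.snapshot(nme);c=dict(K=s["intrinsics"],T=s["world_from_camera"]);f=s["frame"].astype(int)
    P=lambda a,b,h:proj(c,S+(a*x+b*y+h*n)/1e3)
    print(nme,"ear centers pred",P(-48,-35,6).round(1),P(-48,35,6).round(1),"button pred",P(20,0,38).round(1),"px/mm x",(P(1,0,0)-P(0,0,0)).round(2),"pin tips",P(-48,33,13).round(1),P(-48,-33,13).round(1))
    w=((f.min(2)>110)&(f.max(2)-f.min(2)<45)).astype(np.uint8)
    o=((f[...,2]>150)&(f[...,0]<90)&(f[...,1]>60)&(f[...,1]<230)).astype(np.uint8)
    for nm,m in(("white",w),("orange",o)):
        k,lab,st,ce=cv2.connectedComponentsWithStats(m)
        for i in range(1,k):
            if st[i,4]>4 and np.linalg.norm(ce[i]-P(-15,0,10))<32: print("  ",nm,st[i].tolist(),ce[i].round(1))
    np.savez(nme+"7.npz",f=s["frame"],**c)
E
```

```text
t: 27.62
tcp_pos: [0.6166, -0.0335, 0.0739]
orientation: [3.135, 0.198, -0.003]
force: [-7.3, 2.6, 3.9]
width: 0.0434
grip_force: 62.7
t: 28.25
tcp_pos: [0.6175, -0.0334, 0.0731]
orientation: [3.135, 0.198, 0.0]
force: [-0.0, 0.5, -0.3]
width: 0.0699
grip_force: 0.0
t: 29.25
tcp_pos: [0.4554, -0.0542, 0.2391]
orientation: [3.134, 0.197, 0.006]
force: [-0.1, -0.2, -0.1]
width: 0.07
grip_force: 0.0
t 29.25 yaw 7.21 tilt 0.23 turn 0 then [ 0.1761 -0.0022  0.0398] tcp [ 0.4554 -0.0542  0.2391] j [-0.31 -0.06  1.81  0.    1.39  1.14] F [-0.1 -0.2 -0.1] w 0.07 grip 0.0
scene ear centers pred [287.6 213.8] [265.1 203.8] button pred [285.6 180.6] px/mm x [ 0.19 -0.33] pin tips [264.8 203. ] [286.1 212.4]
   white [283, 166, 18, 12, 137] [291.5 171.3]
   white [260, 176, 35, 35, 267] [278.  194.8]
   white [309, 207, 4, 3, 6] [310.3 208.2]
   white [281, 208, 12, 13, 91] [286.9 214.2]
   white [256, 217, 11, 7, 39] [261. 220.]
   orange [242, 158, 47, 54, 510] [266.2 180.9]
   orange [283, 179, 5, 5, 16] [285.1 180.9]
   orange [252, 183, 3, 4, 5] [253.2 184.6]
   orange [308, 201, 4, 5, 11] [309.5 202.9]
top ear centers pred [285.7 181.6] [257.3 185.8] button pred [268.  163.4] px/mm x [-0.06 -0.38] pin tips [258.2 186.9] [285.1 183. ]
   white [253, 147, 27, 48, 517] [266.2 167.9]
   white [281, 176, 11, 19, 129] [285.8 185.1]
   orange [265, 162, 6, 5, 26] [267.7 164.1]
   orange [283, 181, 3, 3, 6] [284.3 181.8]
   orange [257, 185, 2, 3, 6] [257.5 186. ]
   orange [280, 196, 5, 4, 11] [282.6 197.5]
```

```bash
python3 - <<'E'
from station import manip
import numpy as np
a=np.load("top0.npz")["f"].astype(int);b=np.load("top7.npz")["f"].astype(int)
for n,(r,c) in dict(rack=(slice(150,235),slice(145,232)),wcup=(slice(255,288),slice(130,175)),bcup=(slice(235,275),slice(385,425))).items(): print(n,abs(a[r,c]-b[r,c]).mean().round(2))
print(manip.close_job())
E
```

```text
rack 6.92
wcup 3.68
bcup 3.53
the job is handed in; nothing more can be done
None
```

I pressed the reader on the green label for about 1.5 s and hung it nose-uphill on both pins, then let go and handed the job in at about 29 s. The read itself couldn't be confirmed: by force and travel the nose was about 4.5 mm in, and the press was 2–3° off square.

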